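# Check two brake levers and mark the worn one

## Robot

A 6-joint arm with a two-finger parallel gripper is mounted at the origin on a cart in front of the work surface, level with it; the furniture and walls round the work are solid. World frame = base frame: x ahead of the robot, y to its left, z up, the work surface at z = 0. Lengths are in m, angles in rad, forces in N, time in s.
With the tool pointing down it reaches from about 0.35 to 0.975 m from the base axis. Payload 4.9 kg.
Tool frame: the origin (TCP) lies at the centre of the arm's flange, where the gripper is bolted on; the fingertips stand 173 mm ahead of it and the grasp point (between the pads) lies 155 mm ahead of it (ctrl.finger_overhang is the distance from the TCP to the fingertips, in m); z points along the fingers, y is the direction in which the jaws open and shut (so a half turn about z gives the same grasp; the last joint's range is limited). The gripper opens to 85 mm and grips with 20 to 120 N. Pads are 22 mm wide; open, the fingers measure 114 mm over their backs; the gripper's body (76 mm by 85 mm) begins 54 mm behind the grasp point. The pads swing forward as they close: fully open they stand 13 mm farther back than shut.
Start: joints at [-1.448, 0.053, 1.613, -0, 1.476, -0.119], TCP at [0.15, -0.607, 0.405] pointing down, gripper open.
Joint ranges: [-3.01, 3.01], [-1.01, 2.22], [0.06, 2.58], [-1.02, 4.17], [0.09, 2.62], [-3.14, 3.14]. Speed limits (rad/s): [2.57, 2.57, 3.14, 3.14, 3.14, 3.14].

## Interface

Orientations are given as a rotation vector (axis times angle).
In Python, from station import ctrl, eyes, spotter gives the robot as it stands.
- The arm moves only by the shell command python3 -m crank 'ROWS' [FORCE]. ROWS is JSON, a list of rows, each a list of 7 numbers: the turn, a rotation vector about the tool's x, y, z in rad, then the shift along the tool's x, y, z in mm, then the closure, from -1 (fully open) to 1 (shut). A call has 1 to 8 rows; each row shifts and turns the pose as measured when the row begins, along the tool's axes as they then stand; what a row does not reach is not made up. A row lasts 1/12 s, in which the tool goes at most 41.7 mm and 7.16 degrees, less where a joint would pass 70% of its speed; a pose out of reach is approached as far as the arm can. A call is refused whole if a number of a shift passes 41.7 or a number of a turn 0.125, either way. A call with a gripper value outside its range is refused whole. The fingers move at their own pace and stop on an object; FORCE is the grip in N (left out, the last holds). Time passes only in rows, so rows that do not move let the fingers close. It gives the time, the measured TCP pose, the force and the opening at its end, in the units of the state.
- ctrl.get_obs(): the state, without advancing time (a new reading comes with each control period).
- eyes.get_image(name): name is "scene" or "side" or "wrist"; returns a dict with "image" (384x512x3 uint8, red, green, blue), "vertical_fov" (degrees; the focal length in pixels is half the picture's height over the tangent of half this angle, whatever the lens; pixels are square), "cx", "cy" (the principal point, pixels), "rvec" (rotation vector, rad) and "tvec" (3), from world to camera coordinates, as OpenCV has them; the wrist camera has in their place "mount" (4x4, takes a point from camera to tool coordinates, whose origin is the TCP and whose axes are the flange's). Camera axes: x right, y down, z forward; pixel columns grow to the right and rows downward; lengths in m; the calibration is good to about 2 mm. A picture is of the moment at which its call begins: read the wrist's pose just before it. There is no depth.
- ctrl.finish_job(): hands the job in, once; it reports no verdict.
Trained networks look in a picture, given as the dict that the camera call returned (one of the last four; its "shot" number tells which), for a name from the list of things; names that differ only in an ending like _2 or _b are one class to them, and where a whole thing is asked for, a point or a joint stands for the part that bears it (a point fixed in the world has none). Each returns a list of dicts, best first, with "confidence" (0 to 1); they miss things now and then, are a little off and sometimes report something else, mostly with a low value. They report only what shows in the picture. A call takes as long as a camera call.
- spotter.look_for(query, picture): "centre" ([x, y, z] in m, in world coordinates, good to about 4 mm: the middle of the surface that is visible of it).
- spotter.outline_of(query, picture): "region" (384x512 bool, what is visible of it).
- spotter.mark_of(query, picture): "centre" ([x, y, z] in m, in world coordinates, good to about 4 mm: a listed point, or the origin of a listed thing).
The state is a dict: "t": time; "q": joint angles; "dq": joint speeds; "effort": joint torques, N m; "tool_pos": TCP position; "tool_rot": TCP orientation; "contact_force": force on the tool from outside, world axes, zero at the start; "wrist_torque": the same for the moment, N m; "opening": finger opening in m.
Only numpy, scipy, OpenCV 4.12 (cv2) and the standard library are available. Lean on these libraries where they do the work, as an engineer would, in place of code of your own. Each camera call takes 0.05 s, during which the arm holds its last target.

## Task

The two cart handles on the bench need their brake levers checked: with the outside of your fingers, press the left stand's lever in toward its bar until it stops, hold it there a moment and let it spring back, then do the same with the right stand's lever. One lever stops well short of its bar and is sound; the other goes all the way to the bar and is worn: on that one's stand push the small sliding marker fully home, toward the bar, then move clear. Only push, never hard: do not press on or squeeze the bars, lift nothing, and leave the other marker and everything else where it is.

Things in the scene. Friction and masses are not known exactly. Their poses are not given: they have to be found in the camera images.
- handle_1: One of two like bench stands, fixed, either may be the left one: grey base plate 12 mm thick (x -135 to 40, y -110 to 110 mm) with a cart handle bar, its brake lever and a marker on a grey block (x -135 to -50, y 38 to 82 mm, 42 mm high, rails to 48). Origin on the worktop below the bar's middle; x points from lever to bar, away from the robot (yaw up to 0.3 rad), y left along the bar, z up.
- bar_1: The stand's fixed round bar with rubber grip, 27 mm thick, level along the stand's y, axis 85 mm above the worktop, held by two uprights at y -98 and +98 mm; highest point 103 mm. Origin at the bar's middle. Fingers stay off it.
- lever_1 (a joint): Brake lever hinge, rad: 0 released (springs back), grows as pressed toward the bar. Upright pivot at x -30, y 65 mm of the stand; dark steel blade runs to -y, 140 mm long, 10 thick, 18 tall; released, it stands out 0.28 rad. Spring 2 to 5 N at the pad, then a firm stop: about 0.19 rad (sound, some 20 mm short of the bar) or 0.37 rad (worn, end at the bar). Only pressing tells which.
- pad_1 (a point): Point to press: outer face of this lever (toward the robot), 115 mm from the pivot near the free end, mid-height of the blade, 85 mm above the worktop. Moves with the lever, about 21 mm (sound) or 42 mm (worn) to its stop. In front of and below it nothing is higher than the 12 mm base plate.
- marker_1 (a joint): Slide of this stand's marker, m: 0 at the start, nearest the robot; 0.045 fully home at the far end of its track, toward the bar (the stand's +x). Stays where left; takes about 1.5 to 2 N to push, then a firm stop.
- marker_face_1 (a point): Middle of the near upright face of the small steel marker tab (26 mm wide, 12 mm thick, its upper end 75 mm above the worktop, standing on the 42 mm high block). The point is 64 mm above the worktop, at the start at x -124, y 60 mm of the stand; pushed along the stand's +x.
- handle_2: One of two like bench stands, fixed, either may be the left one: grey base plate 12 mm thick (x -135 to 40, y -110 to 110 mm) with a cart handle bar, its brake lever and a marker on a grey block (x -135 to -50, y 38 to 82 mm, 42 mm high, rails to 48). Origin on the worktop below the bar's middle; x points from lever to bar, away from the robot (yaw up to 0.3 rad), y left along the bar, z up.
- bar_2: The stand's fixed round bar with rubber grip, 27 mm thick, level along the stand's y, axis 85 mm above the worktop, held by two uprights at y -98 and +98 mm; highest point 103 mm. Origin at the bar's middle. Fingers stay off it.
- lever_2 (a joint): Brake lever hinge, rad: 0 released (springs back), grows as pressed toward the bar. Upright pivot at x -30, y 65 mm of the stand; dark steel blade runs to -y, 140 mm long, 10 thick, 18 tall; released, it stands out 0.28 rad. Spring 2 to 5 N at the pad, then a firm stop: about 0.19 rad (sound, some 20 mm short of the bar) or 0.37 rad (worn, end at the bar). Only pressing tells which.
- pad_2 (a point): Point to press: outer face of this lever (toward the robot), 115 mm from the pivot near the free end, mid-height of the blade, 85 mm above the worktop. Moves with the lever, about 21 mm (sound) or 42 mm (worn) to its stop. In front of and below it nothing is higher than the 12 mm base plate.
- marker_2 (a joint): Slide of this stand's marker, m: 0 at the start, nearest the robot; 0.045 fully home at the far end of its track, toward the bar (the stand's +x). Stays where left; takes about 1.5 to 2 N to push, then a firm stop.
- marker_face_2 (a point): Middle of the near upright face of the small steel marker tab (26 mm wide, 12 mm thick, its upper end 75 mm above the worktop, standing on the 42 mm high block). The point is 64 mm above the worktop, at the start at x -124, y 60 mm of the stand; pushed along the stand's +x.
- dropper: Bystander, loose, to be left alone: dark small bottle with a dropper cap, 34 mm across, 102 mm tall, at the back, behind the left stand. Origin under its middle.
- specimen_cup: Bystander, loose, to be left alone: white cup with a screw lid, 58 mm across, 70 mm tall, between the stands toward the back. Origin under its middle.
- felt_pen: Bystander, loose, to be left alone: felt pen lying between the stands, 135 mm long, 17 mm thick. Origin under its middle.
- bench_timer: Bystander, loose, to be left alone: flat white timer, 66 x 66 x 18 mm, at the front right. Origin under its middle.
- tweezers: Bystander, loose, to be left alone: metal forceps lying at the front left, 125 mm long, 9 mm high. Origin under its middle.
- slides: Bystander, loose, to be left alone: flat box, 96 x 165 x 34 mm, at the left. Origin under its middle.

How it is judged:
On the way, in this order (a step that is already met when the one before it is completed fails the run):
1. the left stand's lever is pressed in to its stop (((world y of handle_1 above -0.03 m and value of joint lever_1 above 0.175 rad and value of joint lever_2 below 0.04 rad) or (world y of handle_2 above -0.03 m and value of joint lever_2 above 0.352 rad and value of joint lever_1 below 0.04 rad))), for 0.3 s.
2. the left lever is back out and the right stand's lever is pressed in to its stop (((world y of handle_1 above -0.03 m and value of joint lever_2 above 0.352 rad and value of joint lever_1 below 0.04 rad) or (world y of handle_2 above -0.03 m and value of joint lever_1 above 0.175 rad and value of joint lever_2 below 0.04 rad))), for 0.3 s.
3. the marker of the worn lever's stand is pushed fully home (value of joint marker_2 above 0.041 m), for 0.2 s.
At the end, for the whole second after the job is handed in: Both levers released (under 0.04 rad); the marker on the stand whose lever reaches the bar is within 4 mm of the far end of its 45 mm track; the other marker is within 5 mm of its start (value of joint marker_2 above 0.041 m and value of joint marker_1 below 0.005 m and value of joint each of lever_1, lever_2 below 0.04 rad); the robot touches nothing.
It fails at once if the sound stand's marker is moved by more than 10 mm (value of joint marker_1 above 0.01 m).
It fails at once if a bar is touched or squeezed by the fingers (over 3 N) (contact force between the fingers and bar_1 above 3 N or contact force between the fingers and bar_2 above 3 N).
It fails at once if a lever, marker or stand is pushed hard (over 40 N) (contact force between any of the arm, the fingers and handle_1 above 40 N or contact force between any of the arm, the fingers and handle_2 above 40 N).
It fails at once if a bystander is moved by more than 20 mm or lifted (distance of any of dropper, specimen_cup, felt_pen, bench_timer, tweezers, slides from where it was at the start of the episode above 0.02 m).
It also fails if it takes over 61 s, if anything falls off the work surface, if the arm or the gripper's body presses on something with over 40 N, if the wrist force passes 120 N, or if a joint passes its speed limit or range.

## Working session

There is one attempt and no reset: what is moved stays moved. The work goes in short steps, Python scripts to look and compute and a shell command to move; the robot and the scene stay as the last step left them, time stands still between calls to the robot, and variables do not carry over. Pictures are saved under pics/ and viewed, and the job is handed in when it is done.

```bash
ls; mkdir -p pics; cat > h.py <<'E'
import numpy as np,cv2
from scipy.spatial.transform import Rotation as R
from station import ctrl,eyes,spotter
def save(p,n): cv2.imwrite('pics/'+n,cv2.cvtColor(p['image'],cv2.COLOR_RGB2BGR))
def proj(p,X):
    X=np.asarray(X,float).reshape(-1,3)
    f=192/np.tan(np.radians(p['vertical_fov'])/2)
    c=R.from_rotvec(p['rvec']).apply(X)+p['tvec']
    return np.c_[p['cx']+f*c[:,0]/c[:,2],p['cy']+f*c[:,1]/c[:,2]]
E
python3 - <<'E'
from h import *
o=ctrl.get_obs();print(o)
for n in['scene','side','wrist']:
    p=eyes.get_image(n);save(p,n+'0.png')
    for q in ['handle_1','bar_1','pad_1','marker_face_1','dropper','specimen_cup','felt_pen','bench_timer','tweezers','slides']:
        for r in spotter.mark_of(q,p): print(n,q,np.round(r['centre'],3),round(r['confidence'],2))
E
```

```text
pics
{'t': 0.0, 'q': array([-1.44803763e+00,  5.33702781e-02,  1.61428931e+00,  1.13653161e-05,
        1.47599994e+00, -1.19031421e-01]), 'dq': array([-1.03279740e-03, -1.32088980e-03,  8.29876431e-04,  3.02008633e-05,
       -1.12992804e-03, -5.42661857e-04]), 'effort': array([ 2.53020364e-03, -3.93685126e+01, -3.70171380e+01,  7.01623003e-05,
        7.13919828e-03,  9.15727270e-06]), 'tool_pos': array([ 0.14960047, -0.60655863,  0.40345713]), 'tool_rot': array([-3.11661084e+00, -3.78627566e-01, -1.17123808e-05]), 'contact_force': array([ 0.53910488,  0.43181327, -0.1465842 ]), 'wrist_torque': array([ 0.01680157, -0.01036198, -0.03371747]), 'opening': 0.0854174178152988}
scene handle_1 [ 0.548  0.125 -0.003] 0.62
scene handle_1 [ 0.542 -0.21  -0.002] 0.62
scene bar_1 [0.544 0.123 0.085] 0.94
scene pad_1 [0.482 0.083 0.084] 0.65
scene marker_face_1 [0.423 0.189 0.067] 0.55
scene marker_face_1 [ 0.397 -0.011 -0.001] 0.44
scene dropper [ 0.545 -0.208 -0.002] 0.55
scene dropper [ 0.777  0.198 -0.002] 0.54
scene specimen_cup [ 0.735 -0.054  0.002] 0.85
scene specimen_cup [ 0.434  0.471 -0.001] 0.64
scene felt_pen [ 0.396 -0.013 -0.   ] 0.64
scene tweezers [ 0.366  0.303 -0.   ] 0.64
scene slides [ 0.434  0.471 -0.001] 0.71
side handle_1 [ 0.544 -0.207 -0.   ] 0.93
side handle_1 [ 0.546  0.127 -0.001] 0.74
side bar_1 [0.545 0.128 0.083] 0.79
side bar_1 [ 0.543 -0.21   0.084] 0.47
side pad_1 [ 0.543 -0.211  0.087] 0.73
side pad_1 [0.479 0.082 0.087] 0.54
side pad_1 [ 0.482 -0.255  0.083] 0.52
side marker_face_1 [0.426 0.193 0.068] 0.55
side marker_face_1 [ 0.422 -0.158  0.062] 0.53
side dropper [ 0.368  0.304 -0.002] 0.39
side specimen_cup [ 0.732 -0.058 -0.   ] 0.79
side felt_pen [ 0.397 -0.01  -0.002] 0.6
side bench_timer [ 0.39  -0.41   0.002] 0.6
side tweezers [0.367 0.303 0.001] 0.73
side tweezers [ 0.395 -0.012 -0.007] 0.25
side slides [ 0.427  0.469 -0.002] 0.94
```

View pics/scene0.png

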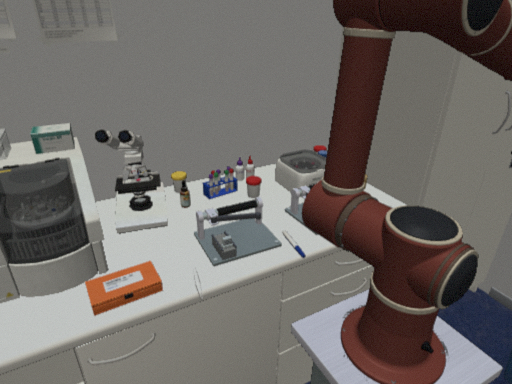

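View pics/side0.png

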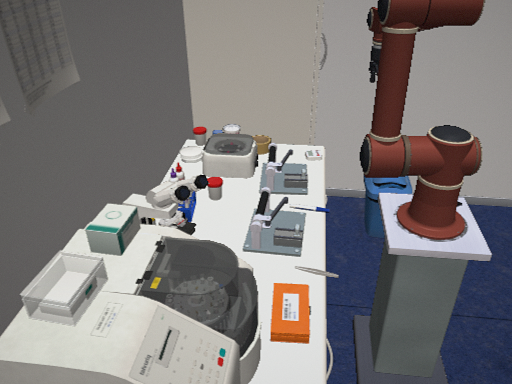

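```bash
python3 -m crank '[[0,0,0.121,38,0,0,1],[0,0,0.121,38,0,0,1],[0,0,0,30,-28,0,1],[0,0,0,20,-36,0,1],[0,0,0,20,-36,0,1],[0,0,0,20,-36,0,1],[0,0,0,10,-40,0,1],[0,0,0,10,-40,0,1]]' 20; python3 -m crank '[[0,0,0,10,-40,0,1],[0,0,0,10,-40,0,1],[0,0,0,10,-40,0,1],[0,0,0,10,-40,0,1],[0,0,0,0,-40,0,1],[0,0,0,0,-40,0,1],[0,0,0,0,-40,0,1],[0,0,0,0,-40,0,1]]'
python3 -c "
from h import *
print(ctrl.finger_overhang,ctrl.get_obs())"
```

```text
t: 2.32
tool_pos: [0.3396, -0.38, 0.4032]
tool_rot: [3.139, -0.033, -0.0]
contact_force: [0.5, -0.1, -0.1]
opening: -0.0001
t: 2.98
tool_pos: [0.3848, -0.0523, 0.4035]
tool_rot: [3.137, -0.039, 0.01]
contact_force: [1.1, 1.3, 0.9]
opening: 0.0003
0.1734 {'t': 2.9833, 'q': array([-0.32684261, -0.5720675 ,  2.12848874, -0.00232758,  1.57740524,
        1.26852702]), 'dq': array([ 1.21882041, -0.26546087,  0.16368044, -0.0036899 ,  0.08331966,
        1.21413844]), 'effort': array([ -6.74615666, -13.35972369, -37.59228945,  -0.13458073,
         0.15223975,  -1.04909632]), 'tool_pos': array([ 0.38475853, -0.05234655,  0.40349051]), 'tool_rot': array([ 3.13672194, -0.03858006,  0.01045398]), 'contact_force': array([1.128191  , 1.34413138, 0.8742786 ]), 'wrist_torque': array([-0.01986555, -0.01787957, -0.03448238]), 'opening': 0.00025841156496277665}
```

```bash
python3 -m crank '[[0,0,0,0,0,0,1],[0,0,0,0,0,0,1]]'; python3 - <<'E'
from h import *
o=ctrl.get_obs();print(o['tool_pos'],o['tool_rot'])
for n in['wrist','scene','side']:
    p=eyes.get_image(n);save(p,n+'1.png')
    if n=='wrist': print(p['mount'],p['vertical_fov'])
    for q in ['handle_1','bar_1','pad_1','marker_face_1']:
        for r in spotter.mark_of(q,p): print(n,q,np.round(r['centre'],3),round(r['confidence'],2))
E
```

```text
t: 3.15
tool_pos: [0.3842, -0.0452, 0.404]
tool_rot: [3.139, -0.016, 0.015]
contact_force: [-0.2, -0.6, -0.9]
opening: -0.0004
[ 0.38418744 -0.04521691  0.40400009] [ 3.13867905 -0.01647955  0.01450082]
[[ 1.13109924e-03 -9.51037350e-01 -3.09073908e-01  7.89190242e-02]
 [ 9.99999294e-01  1.18813273e-03  3.68794125e-06 -3.26595310e-04]
 [ 3.63713454e-04 -3.09073694e-01  9.51038022e-01  3.05118317e-02]
 [ 0.00000000e+00  0.00000000e+00  0.00000000e+00  1.00000000e+00]] 59.383778600456814
wrist bar_1 [ 0.418 -0.154  0.06 ] 0.63
wrist pad_1 [0.478 0.08  0.084] 0.88
wrist marker_face_1 [ 0.419 -0.156  0.061] 0.75
scene handle_1 [ 0.547  0.126 -0.001] 0.72
scene handle_1 [ 0.545 -0.208  0.001] 0.67
scene bar_1 [0.546 0.124 0.084] 0.94
scene bar_1 [ 0.546 -0.205  0.082] 0.87
scene pad_1 [0.481 0.084 0.084] 0.6
scene pad_1 [ 0.481 -0.253  0.085] 0.48
scene marker_face_1 [0.422 0.19  0.066] 0.55
side handle_1 [ 0.547 -0.209 -0.001] 0.95
side handle_1 [ 0.546  0.126 -0.002] 0.75
side bar_1 [0.546 0.13  0.081] 0.7
side bar_1 [ 0.541 -0.211  0.088] 0.7
side bar_1 [0.426 0.191 0.065] 0.31
side pad_1 [0.478 0.081 0.084] 0.68
side pad_1 [ 0.483 -0.256  0.083] 0.56
side marker_face_1 [ 0.422 -0.152  0.061] 0.47
```

View pics/wrist1.png

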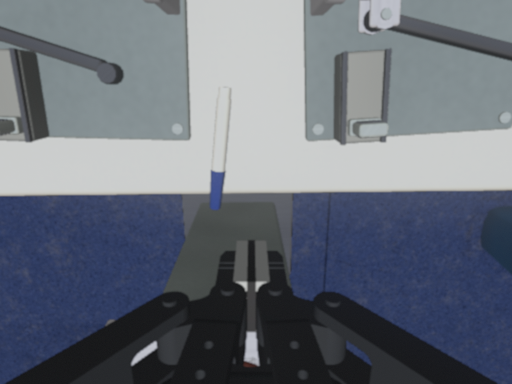

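```bash
python3 -m crank '[[0,0,0,13,-32,0,1],[0,0,0,13,-32,0,1],[0,0,0,13,-32,0,1],[0,0,0,10,-24,0,1],[0,0,0,0,0,35,1],[0,0,0,0,0,35,1],[0,0,0,0,0,20,1],[0,0,0,0,0,0,1]]'
python3 - <<'E'
from h import *
o=ctrl.get_obs();print(o['tool_pos'],o['tool_rot'])
p=eyes.get_image('wrist');save(p,'w2.png')
for q in ['pad_1','marker_face_1']:
        for r in spotter.mark_of(q,p): print(q,np.round(r['centre'],3),round(r['confidence'],2))
E
```

```text
t: 4.57
tool_pos: [0.4404, 0.0767, 0.3149]
tool_rot: [3.138, -0.031, 0.03]
contact_force: [-0.2, -0.2, 0.3]
opening: 0.0001
[0.44035602 0.07668408 0.31487333] [ 3.1381983  -0.031099    0.02984247]
pad_1 [0.479 0.081 0.085] 0.94
marker_face_1 [0.425 0.189 0.063] 0.61
```

View pics/w2.png

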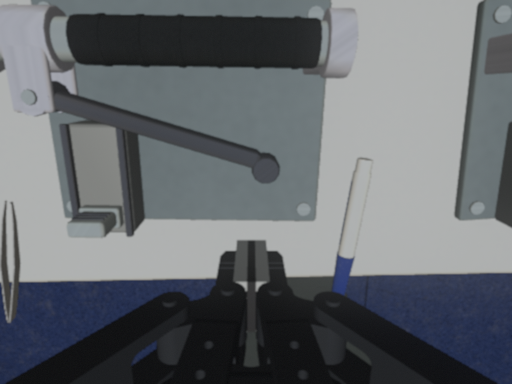

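```bash
cat >> h.py <<'E'
def to(pos,yaw=0):
    o=ctrl.get_obs();Rc=R.from_rotvec(o['tool_rot']);Rt=R.from_rotvec([0,0,yaw])*R.from_rotvec([np.pi,0,0])
    print('pos',np.round(o['tool_pos'],4),'rot',np.round((Rc.inv()*Rt).as_rotvec(),3),'shift mm',np.round(1e3*Rc.inv().apply(np.array(pos)-o['tool_pos']),1),'F',np.round(o['contact_force'],1),'T',np.round(o['wrist_torque'],2),'t',o['t'])
E
python3 -c "
from h import *
to([.438,.083,.241])"
```

```text
pos [0.442  0.0762 0.3205] rot [ 0.003 -0.028 -0.021] shift mm [-6.4 -6.9 79.3] F [-0.1  0.3 -0.8] T [-0.04  0.   -0.02] t 4.7167
```

```bash
python3 -m crank '[[0.003,-0.028,-0.021,-6,-7,0,1],[0,0,0,0,0,30,1],[0,0,0,0,0,30,1],[0,0,0,0,0,18,1],[0,0,0,0,0,0,1],[0,0,0,0,0,0,1]]'
python3 - <<'E'
from h import *
to([.438,.083,.241])
p=eyes.get_image('wrist');save(p,'w3.png')
for q in ['pad_1']:
        for r in spotter.mark_of(q,p): print(q,np.round(r['centre'],3),round(r['confidence'],2))
p=eyes.get_image('side');save(p,'s3.png')
E
```

```text
t: 5.22
tool_pos: [0.4433, 0.0825, 0.257]
tool_rot: [-3.141, 0.003, -0.045]
contact_force: [0.1, 0.6, -0.1]
opening: -0.0001
pos [0.4433 0.0825 0.257 ] rot [-0.    -0.029 -0.002] shift mm [-5.8 -0.5 15.9] F [ 0.1  0.6 -0.1] T [ 0.03 -0.02  0.08] t 5.2167
pad_1 [0.476 0.082 0.086] 0.91
```

View pics/w3.png

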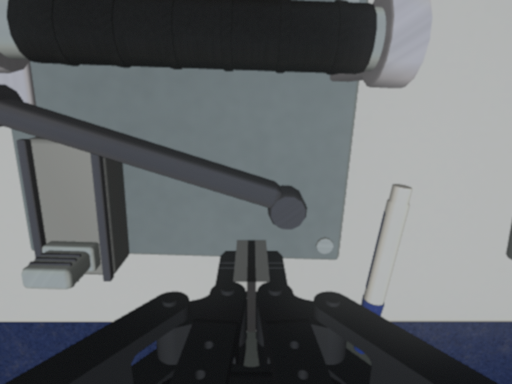

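View pics/s3.png

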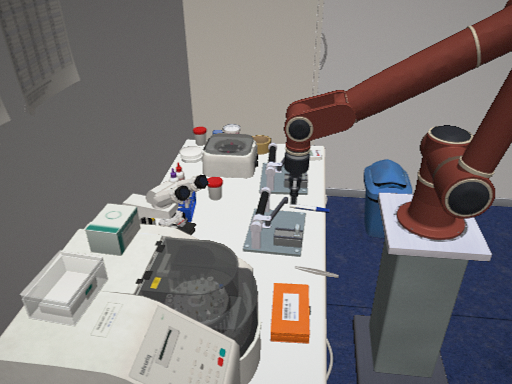

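```bash
python3 -m crank '[[0,-0.03,0,-6,0,8,1],[0,0,0,0,0,10,1],[0,0,0,0,0,0,1],[0,0,0,0,0,0,1]]'
python3 - <<'E'
from h import *
to([.438,.083,.241])
E
```

```text
t: 5.7
tool_pos: [0.4387, 0.0825, 0.2421]
tool_rot: [-3.141, 0.003, -0.007]
contact_force: [0.2, -0.2, -0.2]
opening: -0.0001
pos [0.4387 0.0825 0.2421] rot [-0.001 -0.005 -0.002] shift mm [-0.7 -0.5  1.1] F [ 0.2 -0.2 -0.2] T [ 0.01 -0.04  0.03] t 5.7
```

```bash
python3 -m crank '[[0,0,0,10,0,0,1],[0,0,0,10,0,0,1],[0,0,0,8,0,0,1],[0,0,0,0,0,0,1]]'; python3 -m crank '[[0,0,0,5,0,0,1],[0,0,0,5,0,0,1],[0,0,0,0,0,0,1]]'; python3 -m crank '[[0,0,0,5,0,0,1],[0,0,0,0,0,0,1]]'
```

```text
t: 6.03
tool_pos: [0.4665, 0.0826, 0.241]
tool_rot: [-3.141, 0.002, 0.0]
contact_force: [-2.6, 1.3, 0.8]
opening: 0.0001
t: 6.28
tool_pos: [0.4763, 0.0829, 0.24]
tool_rot: [-3.14, 0.002, 0.008]
contact_force: [-2.1, 1.1, 0.7]
opening: 0.0002
t: 6.45
tool_pos: [0.4813, 0.0832, 0.2395]
tool_rot: [-3.139, 0.002, 0.01]
contact_force: [-2.4, 1.3, 1.1]
opening: 0.0002
```

```bash
python3 -m crank '[[0,0,0,3,0,0,1],[0,0,0,0,0,0,1]]'; python3 -m crank '[[0,0,0,3,0,0,1],[0,0,0,0,0,0,1]]';python3 -m crank '[[0,0,0,2,0,0,1],[0,0,0,0,0,0,1]]'
```

```text
t: 6.62
tool_pos: [0.4842, 0.0832, 0.2392]
tool_rot: [-3.139, 0.002, 0.012]
contact_force: [-2.8, 0.2, 0.4]
opening: 0.0001
t: 6.78
tool_pos: [0.4872, 0.083, 0.239]
tool_rot: [-3.141, 0.002, 0.014]
contact_force: [-3.4, 1.7, 0.9]
opening: -0.0002
t: 6.95
tool_pos: [0.4893, 0.0828, 0.239]
tool_rot: [-3.141, 0.002, 0.015]
contact_force: [-3.3, 0.1, 1.0]
opening: 0.0001
```

```bash
python3 -m crank '[[0,0,0,2,0,0,1],[0,0,0,0,0,0,1]]'; python3 -m crank '[[0,0,0,2,0,0,1],[0,0,0,0,0,0,1]]';python3 -m crank '[[0,0,0,2,0,0,1],[0,0,0,0,0,0,1]]'
```

```text
t: 7.12
tool_pos: [0.4907, 0.0827, 0.2388]
tool_rot: [-3.141, 0.002, 0.023]
contact_force: [-6.0, -0.1, 2.8]
opening: -0.0004
t: 7.28
tool_pos: [0.4917, 0.0828, 0.2389]
tool_rot: [3.141, -0.002, -0.034]
contact_force: [-5.3, 0.3, 3.7]
opening: -0.0002
t: 7.45
tool_pos: [0.4927, 0.0828, 0.2389]
tool_rot: [3.141, -0.002, -0.045]
contact_force: [-3.6, 1.1, 2.8]
opening: 0.0
```

```bash
python3 - <<'E'
from h import *
to([.49,.083,.241])
p=eyes.get_image('wrist');save(p,'w4.png')
o=ctrl.get_obs(); Rc=R.from_rotvec(o['tool_rot']);print(o['tool_pos']+Rc.apply([0.011,0,.16]))
for q in ['pad_1']:
        for r in spotter.mark_of(q,p): print(q,np.round(r['centre'],3),round(r['confidence'],2))
p=eyes.get_image('side');save(p,'s4.png')
to([.49,.083,.241])
E
```

```text
pos [0.4927 0.0828 0.2389] rot [ 0.     0.029 -0.001] shift mm [-2.8 -0.2 -2. ] F [-3.6  1.1  2.8] T [ 0.02  0.58 -0.08] t 7.45
[0.49932691 0.08272775 0.07871274]
pad_1 [0.5   0.075 0.084] 0.56
pos [0.4927 0.0828 0.2389] rot [ 0.001  0.028 -0.001] shift mm [-2.8 -0.2 -2. ] F [-6.4 -0.2  4.5] T [-0.07  0.9   0.02] t 7.6
```

View pics/w4.png

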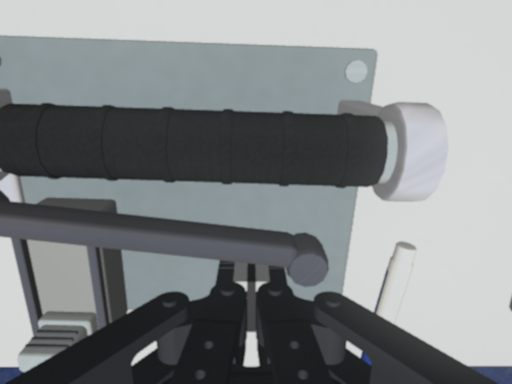

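```bash
python3 -m crank '[[0,0.02,0,3,0,0,1],[0,0,0,2,0,0,1],[0,0,0,1,0,0,1]]'; python3 -m crank '[[0,0,0,2,0,0,1],[0,0,0,1,0,0,1],[0,0,0,1,0,0,1]]'
python3 - <<'E'
from h import *
o=ctrl.get_obs(); Rc=R.from_rotvec(o['tool_rot']);print(o['tool_pos']+Rc.apply([0.011,0,.16]))
to([.49,.083,.241])
E
```

```text
t: 7.85
tool_pos: [0.494, 0.083, 0.238]
tool_rot: [3.139, -0.001, -0.056]
contact_force: [-6.5, 0.1, 5.4]
opening: -0.0001
t: 8.1
tool_pos: [0.4959, 0.0831, 0.2381]
tool_rot: [3.138, -0.0, -0.076]
contact_force: [-7.7, 0.5, 5.4]
opening: -0.0001
[0.49917133 0.08262262 0.07774905]
pos [0.4959 0.0831 0.2381] rot [ 0.003  0.048 -0.   ] shift mm [-6.1  0.1 -2.6] F [-7.7  0.5  5.4] T [-0.1   1.14  0.01] t 8.1
```

```bash
python3 -m crank '[[0,0.02,0,-8,0,0,1],[0,0.02,0,-15,0,0,1],[0,0,0,-20,0,0,1],[0,0,0,-15,0,0,1],[0,0,0,0,0,-10,1],[0,0,0,0,0,-30,1],[0,0,0,0,0,-30,1],[0,0,0,0,0,0,1]]'
python3 - <<'E'
from h import *
to([.438,-.253,.31],.05)
p=eyes.get_image('wrist');save(p,'w5.png')
E
```

```text
t: 8.77
tool_pos: [0.4389, 0.0848, 0.3136]
tool_rot: [-3.133, 0.002, -0.011]
contact_force: [0.9, 0.2, 1.3]
opening: 0.0001
pos [0.4389 0.0848 0.3136] rot [-0.008 -0.007 -0.051] shift mm [ -0.6 337.8   0.8] F [0.9 0.2 1.3] T [ 0.06 -0.09  0.05] t 8.7667
```

View pics/w5.png

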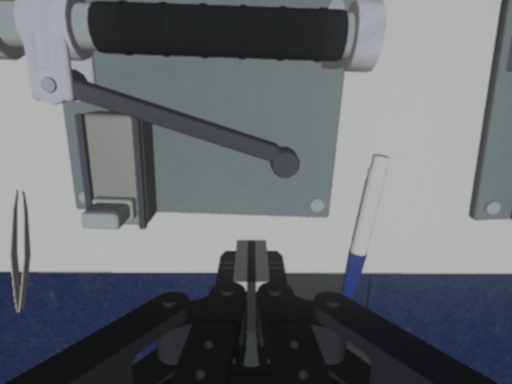

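Left lever sprang back out (its free end is at about (286,162)). Now over to the right stand.

```bash
python3 -m crank '[[0,0,-0.025,0,30,0,1],[0,0,-0.025,0,40,0,1],[0,0,0,0,40,0,1],[0,0,0,0,40,0,1],[0,0,0,0,40,0,1],[0,0,0,0,40,0,1],[0,0,0,0,40,0,1],[0,0,0,0,30,0,1]]';  python3 -m crank '[[0,0,0,0,0,0,1]]'
python3 - <<'E'
from h import *
to([.438,-.253,.31],.05)
p=eyes.get_image('wrist');save(p,'w6.png')
for q in ['pad_1','marker_face_1','bar_1','handle_1']:
        for r in spotter.mark_of(q,p): print(q,np.round(r['centre'],3),round(r['confidence'],2))
E
```

```text
t: 9.48
tool_pos: [0.4573, -0.2237, 0.3124]
tool_rot: [-3.135, -0.1, -0.036]
contact_force: [0.6, 0.7, 0.4]
opening: -0.0002
t: 9.57
tool_pos: [0.4576, -0.2287, 0.3126]
tool_rot: [-3.139, -0.092, -0.037]
contact_force: [-0.2, -0.2, -0.2]
opening: 0.0
pos [ 0.4576 -0.2287  0.3126] rot [-0.001 -0.024  0.009] shift mm [-21.1  23.1   2.1] F [-0.2 -0.2 -0.2] T [-0.04  0.02 -0.03] t 9.5667
pad_1 [ 0.479 -0.257  0.088] 0.96
marker_face_1 [ 0.417 -0.157  0.06 ] 0.97
bar_1 [ 0.544 -0.211  0.083] 0.73
handle_1 [ 0.547 -0.213 -0.002] 0.64
```

View pics/w6.png

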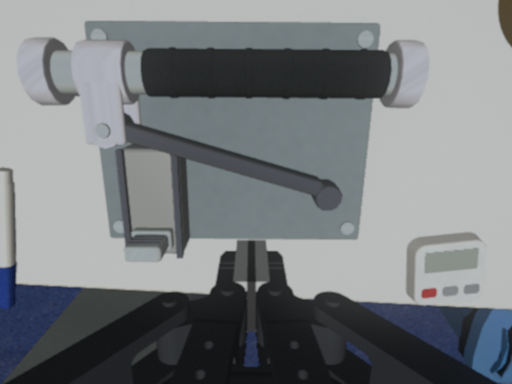

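```bash
python3 -m crank '[[0,-0.024,0.009,-21,25,0,1],[0,-0.01,0,0,0,25,1],[0,-0.01,0,0,0,25,1],[0,0,0,0,0,15,1],[0,0,0,0,0,0,1],[0,0,0,0,0,0,1]]'
python3 - <<'E'
from h import *
to([.438,-.2545,.241],.05)
p=eyes.get_image('wrist');save(p,'w7.png')
for q in ['pad_1','marker_face_1']:
        for r in spotter.mark_of(q,p): print(q,np.round(r['centre'],3),round(r['confidence'],2))
E
```

```text
t: 10.32
tool_pos: [0.4391, -0.2418, 0.2464]
tool_rot: [-3.139, -0.11, 0.029]
contact_force: [-0.4, -0.1, 0.8]
opening: 0.0001
pos [ 0.4391 -0.2418  0.2464] rot [-0.001  0.018  0.02 ] shift mm [-1.8 12.6  5.4] F [-0.4 -0.1  0.8] T [0.03 0.02 0.04] t 10.3167
pad_1 [ 0.481 -0.256  0.084] 0.89
```

View pics/w7.png

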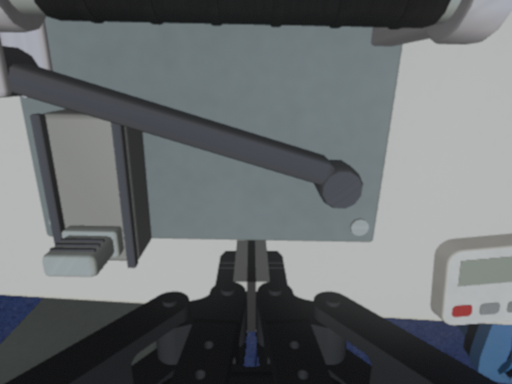

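Blade end at (340,185) with the finger front clear of it. Adjust sideways and press.

```bash
python3 -m crank '[[0,0.018,0.02,-2,13,5,1],[0,0,0,0,0,0,1],[0,0,0,0,0,0,1]]'
python3 -c "
from h import *
to([.438,-.2545,.241],.05)"
python3 -m crank '[[0,0,0,10,0,0,1],[0,0,0,10,0,0,1],[0,0,0,8,0,0,1],[0,0,0,0,0,0,1]]'; python3 -m crank '[[0,0,0,6,0,0,1],[0,0,0,6,0,0,1],[0,0,0,4,0,0,1],[0,0,0,0,0,0,1]]';python3 -c "
from h import *
to([.488,-.2545,.241],.05)"
```

```text
t: 10.72
tool_pos: [0.4395, -0.2571, 0.2458]
tool_rot: [3.136, 0.077, 0.013]
contact_force: [1.2, -0.2, 1.0]
opening: 0.0002
pos [ 0.4395 -0.2571  0.2458] rot [ 0.005 -0.008 -0.001] shift mm [-1.4 -2.7  4.8] F [ 1.2 -0.2  1. ] T [ 0.01  0.03 -0.  ] t 10.7167
t: 11.05
tool_pos: [0.4699, -0.2568, 0.2471]
tool_rot: [3.135, 0.073, 0.013]
contact_force: [-3.2, 0.4, -0.1]
opening: -0.0002
t: 11.38
tool_pos: [0.4875, -0.2554, 0.246]
tool_rot: [3.136, 0.076, 0.005]
contact_force: [-3.4, -1.9, 1.4]
opening: 0.0001
pos [ 0.4875 -0.2554  0.246 ] rot [ 0.004 -0.003 -0.002] shift mm [ 0.5 -0.9  5. ] F [-3.4 -1.9  1.4] T [-0.21  0.56 -0.08] t 11.3833
```

```bash
python3 -m crank '[[0,0,0,4,0,2,1],[0,0,0,4,0,1,1],[0,0,0,0,0,0,1]]'; python3 -m crank '[[0,0,0,4,0,1,1],[0,0,0,3,0,0,1],[0,0,0,0,0,0,1]]'; python3 -c "
from h import *
o=ctrl.get_obs(); Rc=R.from_rotvec(o['tool_rot']);print(o['tool_pos']+Rc.apply([0.011,0,.16]))
to([.488,-.2545,.241],.05)"
```

```text
t: 11.63
tool_pos: [0.4963, -0.2553, 0.2433]
tool_rot: [3.135, 0.076, 0.004]
contact_force: [-4.6, -0.0, 1.4]
opening: -0.0002
t: 11.88
tool_pos: [0.5036, -0.2552, 0.2423]
tool_rot: [3.135, 0.076, 0.001]
contact_force: [-4.2, -0.5, 3.7]
opening: 0.0
[ 0.51468424 -0.25553603  0.0823071 ]
pos [ 0.5036 -0.2552  0.2423] rot [ 0.006 -0.001 -0.002] shift mm [-15.5  -1.4   1.3] F [-4.2 -0.5  3.7] T [-0.01  0.67  0.03] t 11.8833
```

```bash
python3 -m crank '[[0,0,0,3,0,0,1],[0,0,0,2,0,0,1],[0,0,0,0,0,0,1]]'; python3 -m crank '[[0,0,0,2,0,0,1],[0,0,0,2,0,0,1],[0,0,0,0,0,0,1]]'; python3 -c "
from h import *
o=ctrl.get_obs(); Rc=R.from_rotvec(o['tool_rot']);print(o['tool_pos']+Rc.apply([0.011,0,.16]))
to([.488,-.2545,.241],.05)"
```

```text
t: 12.13
tool_pos: [0.5085, -0.255, 0.2422]
tool_rot: [3.135, 0.076, -0.002]
contact_force: [-5.0, -0.3, 3.4]
opening: 0.0001
t: 12.38
tool_pos: [0.512, -0.2548, 0.2422]
tool_rot: [3.136, 0.077, -0.006]
contact_force: [-4.7, -0.9, 3.3]
opening: -0.0001
[ 0.5224735  -0.25505611  0.08216476]
pos [ 0.512  -0.2548  0.2422] rot [ 0.005  0.004 -0.001] shift mm [-24.   -1.5   1.3] F [-4.7 -0.9  3.3] T [-0.05  0.77  0.03] t 12.3833
```

```bash
python3 -m crank '[[0,0,0,2,0,0,1],[0,0,0,2,0,0,1],[0,0,0,1,0,0,1]]'; python3 -m crank '[[0,0,0,2,0,0,1],[0,0,0,1,0,0,1],[0,0,0,1,0,0,1]]'; python3 - <<'E'
from h import *
o=ctrl.get_obs(); Rc=R.from_rotvec(o['tool_rot']);print(o['tool_pos']+Rc.apply([0.011,0,.16]))
to([.488,-.2545,.241],.05)
p=eyes.get_image('wrist');save(p,'w8.png')
E
```

```text
t: 12.63
tool_pos: [0.5145, -0.2549, 0.2422]
tool_rot: [3.137, 0.078, -0.027]
contact_force: [-9.1, 0.2, 5.4]
opening: 0.0004
t: 12.88
tool_pos: [0.5162, -0.2551, 0.2423]
tool_rot: [3.138, 0.079, -0.044]
contact_force: [-8.0, 0.1, 5.5]
opening: 0.0002
[ 0.52266876 -0.2550154   0.08207482]
pos [ 0.5162 -0.2551  0.2423] rot [0.002 0.028 0.   ] shift mm [-28.1  -2.    2.1] F [-8.   0.1  5.5] T [-0.02  1.12  0.03] t 12.8833
```

View pics/w8.png

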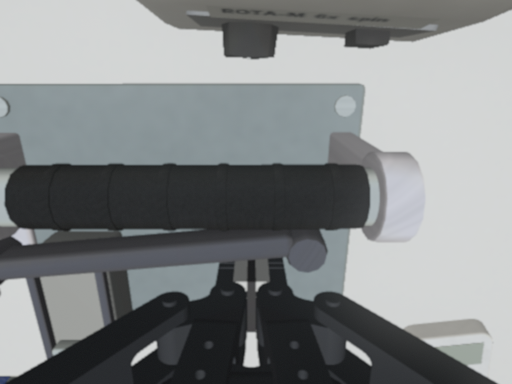

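The right lever's end is at the bar (knob at (305,250), touching the grip) and the fingertip has stopped after 42 mm, so this is the worn one. I'll hold a moment longer, then release.

```bash
python3 -m crank '[[0,0,0,2,0,0,1],[0,0,0,1,0,0,1],[0,0,0,1,0,0,1],[0,0,0,1,0,0,1]]'; python3 -m crank '[[0,0.02,0,-8,0,0,1],[0,0.02,0,-15,0,0,1],[0,0,0,-20,0,0,1],[0,0,0,-20,0,0,1],[0,0,0,-15,0,0,1],[0,0,0,0,0,-20,1],[0,0,0,0,0,-30,1],[0,0,0,0,0,-20,1]]'
python3 - <<'E'
from h import *
p=eyes.get_image('wrist');save(p,'w9.png')
for q in ['pad_1','marker_face_1','handle_1']:
        for r in spotter.mark_of(q,p): print(q,np.round(r['centre'],3),round(r['confidence'],2))
o=np.array([.545,-.2085]);c,s=np.cos(.05),np.sin(.05)
print(o+np.array([[c,-s],[s,c]])@[-.124,.06])
to([.38,-.155,.31],.05)
E
```

```text
t: 13.27
tool_pos: [0.5183, -0.2552, 0.2424]
tool_rot: [3.139, 0.08, -0.066]
contact_force: [-8.4, -1.1, 4.1]
opening: -0.0001
t: 13.93
tool_pos: [0.4337, -0.2545, 0.3052]
tool_rot: [-3.122, -0.077, -0.011]
contact_force: [-0.6, 0.4, 0.8]
opening: -0.0002
pad_1 [ 0.48  -0.257  0.087] 0.95
marker_face_1 [ 0.42  -0.153  0.06 ] 0.71
handle_1 [ 0.547 -0.21  -0.001] 0.72
[ 0.41815622 -0.1547724 ]
pos [ 0.434  -0.2546  0.3039] rot [-0.018 -0.006  0.   ] shift mm [ -49.  -102.3   -4.5] F [-0.3  0.5 -0.5] T [-0.02  0.06  0.03] t 14.1333
```

View pics/w9.png

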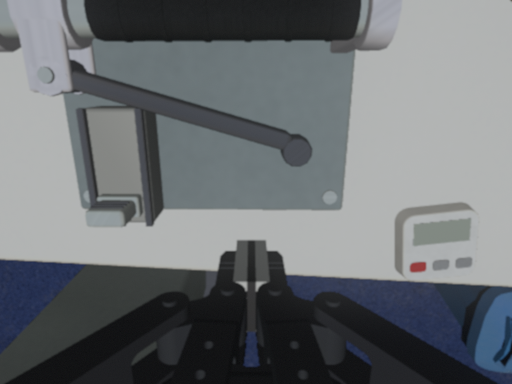

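```bash
python3 -m crank '[[-0.018,-0.006,0,-25,-20,0,1],[0,0,0,-20,-32,0,1],[0,0,0,-14,-35,0,1],[0,0,0,0,-16,0,1],[0,0,0,0,0,0,1],[0,0,0,0,0,0,1]]'
python3 -c "
from h import *
to([.372,-.156,.230],.05)"
```

```text
t: 14.63
tool_pos: [0.3662, -0.1504, 0.291]
tool_rot: [-3.128, -0.077, 0.015]
contact_force: [0.2, -0.4, 0.2]
opening: -0.0001
pos [ 0.3662 -0.1504  0.291 ] rot [-0.012  0.009 -0.001] shift mm [ 6.1  6.7 60.9] F [ 0.2 -0.4  0.2] T [-0.   -0.04 -0.02] t 14.6333
```

```bash
python3 -m crank '[[-0.012,0.009,0,6,7,10,1],[0,0,0,0,0,20,1],[0,0,0,0,0,20,1],[0,0,0,0,0,8,1],[0,0,0,0,0,0,1],[0,0,0,0,0,0,1]]'
python3 - <<'E'
from h import *
to([.372,-.156,.230],.05)
p=eyes.get_image('wrist');save(p,'w10.png')
for q in ['marker_face_1']:
        for r in spotter.mark_of(q,p): print(q,np.round(r['centre'],3),round(r['confidence'],2))
E
```

```text
t: 15.13
tool_pos: [0.374, -0.1601, 0.228]
tool_rot: [-3.14, -0.075, 0.0]
contact_force: [-0.5, -0.2, 0.2]
opening: -0.0002
pos [ 0.374  -0.1601  0.228 ] rot [-0.001  0.    -0.002] shift mm [-1.8 -4.2 -2. ] F [-0.5 -0.2  0.2] T [ 0.07 -0.01 -0.01] t 15.1333
```

View pics/w10.png

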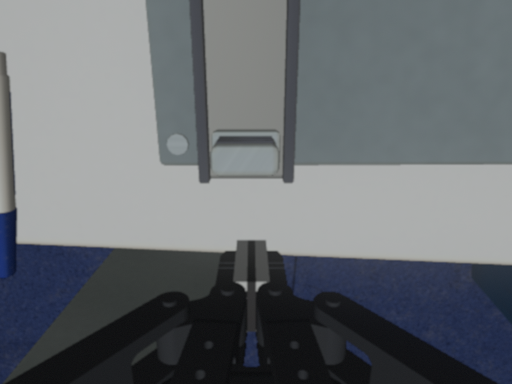

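```bash
python3 -m crank '[[0,0,0,8,-3,-1,1],[0,0,0,12,0,0,1],[0,0,0,10,0,0,1],[0,0,0,0,0,0,1]]';python3 -m crank '[[0,0,0,8,0,0,1],[0,0,0,8,0,0,1],[0,0,0,0,0,0,1]]'
python3 - <<'E'
from h import *
to([.453,-.153,.230],.05)
p=eyes.get_image('wrist');save(p,'w11.png')
E
```

```text
t: 15.57
tool_pos: [0.4074, -0.1562, 0.2341]
tool_rot: [3.137, 0.073, 0.013]
contact_force: [-0.8, 0.4, -0.0]
opening: 0.0003
t: 15.82
tool_pos: [0.4251, -0.1551, 0.2355]
tool_rot: [3.136, 0.074, 0.013]
contact_force: [0.1, 0.3, 0.0]
opening: 0.0001
pos [ 0.4251 -0.1551  0.2355] rot [ 0.005 -0.008 -0.003] shift mm [27.9 -0.9  5.7] F [0.1 0.3 0. ] T [ 0.01 -0.01 -0.04] t 15.8167
```

View pics/w11.png

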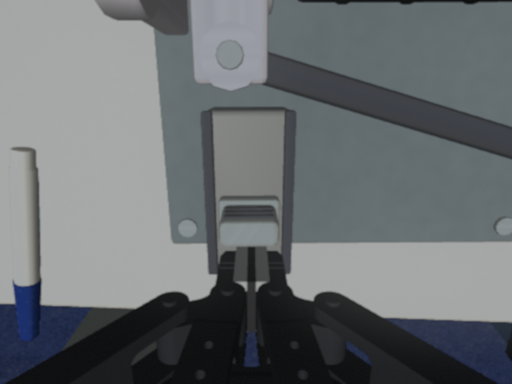

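```bash
python3 -m crank '[[0,0,0,6,0,3,1],[0,0,0,6,0,2,1],[0,0,0,5,0,0,1],[0,0,0,0,0,0,1]]';python3 -m crank '[[0,0,0,4,0,0,1],[0,0,0,3,0,0,1],[0,0,0,0,0,0,1]]'
python3 - <<'E'
from h import *
to([.453,-.153,.230],.05)
E
```

```text
t: 16.2
tool_pos: [0.4432, -0.1544, 0.2305]
tool_rot: [3.136, 0.073, 0.013]
contact_force: [1.1, -0.3, 0.4]
opening: -0.0
t: 16.45
tool_pos: [0.4508, -0.1539, 0.2301]
tool_rot: [3.136, 0.073, 0.011]
contact_force: [-0.1, -0.0, 0.5]
opening: -0.0001
pos [ 0.4508 -0.1539  0.2301] rot [ 0.005 -0.007 -0.003] shift mm [ 2.2 -0.8  0.1] F [-0.1 -0.   0.5] T [ 0.    0.08 -0.04] t 16.45
```

```bash
python3 -m crank '[[0,0,0,2,0,0,1],[0,0,0,2,0,0,1]]';python3 -m crank '[[0,0,0,2,0,0,1],[0,0,0,2,0,0,1]]'
python3 - <<'E'
from h import *
to([.453,-.153,.230],.05)
p=eyes.get_image('wrist');save(p,'w12.png')
E
```

```text
t: 16.62
tool_pos: [0.4536, -0.1538, 0.2299]
tool_rot: [3.137, 0.075, -0.004]
contact_force: [-13.5, -0.8, 10.0]
opening: 0.0001
t: 16.78
tool_pos: [0.4557, -0.1539, 0.23]
tool_rot: [3.137, 0.077, -0.025]
contact_force: [-10.3, 0.1, 8.9]
opening: -0.0001
pos [ 0.4557 -0.1539  0.23  ] rot [ 0.003  0.016 -0.001] shift mm [-2.6 -1.   0. ] F [-10.3   0.1   8.9] T [-0.01  1.62  0.01] t 16.7833
```

View pics/w12.png

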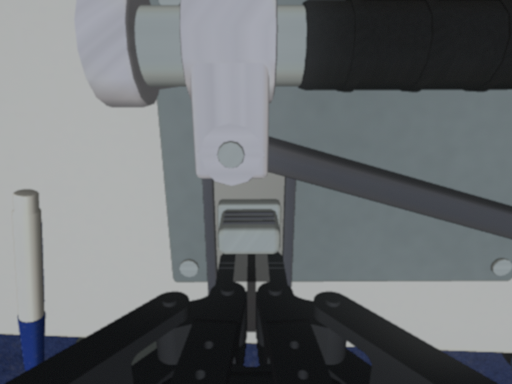

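```bash
python3 -m crank '[[0,0,0,1,0,0,1],[0,0,0,0,0,0,1],[0,0.016,0,-8,0,0,1],[0,0,0,-20,0,0,1],[0,0,0,-25,0,0,1],[0,0,0,-10,0,-25,1],[0,0,0,0,0,-40,1],[0,0,0,0,0,-40,1]]'; python3 -m crank '[[0,0,0,0,0,-40,1],[0,0,0,0,-30,-20,1],[0,0,0,0,-30,0,1],[0,0,0,0,-30,0,1],[0,0,0,0,0,0,1]]'
python3 - <<'E'
from h import *
to([.40,-.05,.4],0)
p=eyes.get_image('wrist');save(p,'w13.png')
for q in ['marker_face_1','pad_1']:
        for r in spotter.mark_of(q,p): print(q,np.round(r['centre'],3),round(r['confidence'],2))
p=eyes.get_image('side');save(p,'s13.png')
for q in ['marker_face_1','pad_1']:
        for r in spotter.mark_of(q,p): print(q,np.round(r['centre'],3),round(r['confidence'],2))
E
```

```text
t: 17.5
tool_pos: [0.3865, -0.1548, 0.3271]
tool_rot: [-3.133, -0.077, 0.017]
contact_force: [0.7, -1.3, -0.1]
opening: -0.0
t: 17.92
tool_pos: [0.3813, -0.064, 0.403]
tool_rot: [3.139, 0.068, 0.031]
contact_force: [0.4, -0.3, 0.0]
opening: 0.0001
pos [ 0.3813 -0.064   0.403 ] rot [ 0.002 -0.02   0.043] shift mm [ 19.2 -13.2   3.4] F [ 0.4 -0.3  0. ] T [-0.03 -0.01  0.07] t 17.9167
marker_face_1 [ 0.466 -0.154  0.062] 0.8
pad_1 [ 0.482 -0.255  0.086] 0.78
pad_1 [0.477 0.084 0.085] 0.64
marker_face_1 [0.425 0.191 0.068] 0.46
marker_face_1 [0.547 0.128 0.08 ] 0.43
pad_1 [0.478 0.082 0.086] 0.49
pad_1 [ 0.485 -0.255  0.087] 0.41
```

View pics/w13.png

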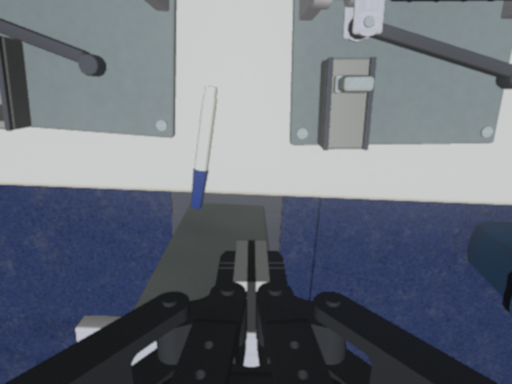

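View pics/s13.png

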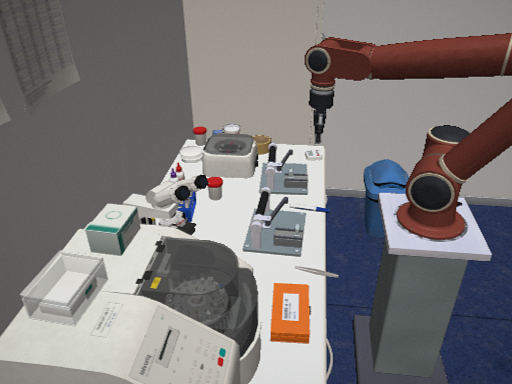

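The right marker is at the far end of its track ((355,84)), both levers are out, and the arm is clear. Handing in.

```bash
python3 -c "
from h import *
print(ctrl.finish_job())"
```

```text
the job is handed in; nothing more can be done
None
```

Both levers have been checked. The left one is sound and the right one is worn, so I pushed the right stand's marker home, moved clear and handed the job in at about 18 s. No verdict was reported.

- **Left lever:** it came to a firm stop after about 21 mm of pad travel and stayed clear of its bar. I held it there about 0.5 s and it sprang back.
- **Right lever:** it came to a firm stop after about 42 mm with its end at the bar. I held it there about 0.5 s and it sprang back.
- **Right marker:** it came to a firm stop. Its face went from x ≈ 0.419 to 0.466 m, about 46 mm ± 4 mm by camera on a 45 mm track.
- **Forces:** wrist readings stayed below about 17 N at every stop I felt, with the highest when the marker reached home. The fingers only met the levers and the marker.

In the last pictures both pads are back at their starting points, within about 4 mm. The left marker reads (0.425, 0.191), its starting position, though with low confidence (0.46). I compared the loose items with the start only by eye; those in view looked unmoved.

In those last pictures the networks also returned one wrong marker position, on the left bar at confidence 0.43. I ignored it because it disagreed with the pictures.

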